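# Set a batten against the fence and length stop of a cut-off jig

### The job

Get the batten on the cut-off jig ready for sawing to length: swing the aluminium flip stop all the way down, and push the batten so that it lies flush along the fence with its end butted against the stop. Slide it on the board with the fingertips and never pick it up, leave the stop's carriage where it is clamped, leave everything else on the bench alone, and finish with the hand clear.

Things in the scene. Friction and masses are not known exactly. Their poses are not given: they have to be found in the camera images.
- fence_face (a point): Cut-off jig, fixed: grey laminated board 200 (x) x 460 (y) x 15 mm thick; along its far edge a dark wooden fence 22 mm thick, rising 38 mm above the board (46 mm where the aluminium track tops its left part). This point: front face of the fence, mid-length, level with the board's top. x points squarely into the fence, away from the robot; y along the fence to the left; z up.
- carriage_top (a point): Small aluminium carriage carrying the flip stop, 24 x 56 mm, clamped in the track on the fence by a black knob; it must stay there (over 100 N would slide it). This point: top of its two hinge cheeks, 83 mm over the bench (so is the knob's top), 11 mm behind the fence face, at the middle of the arm's thickness. Axes as fence_face.
- stop_arm (a joint): Flip stop arm, rad: 0 fully down, 1.57 upright, 1.9 fully back. L-plate 12 mm thick: a 16 mm bar reaches 56 mm from the hinge, at its end a square-set 34 mm wide foot 48 mm long. Hinge axis along the fence, 75 mm over the bench, 11 mm behind the fence face; stiff (0.05 N m), stays put. Push the bar from behind, over and down round the hinge; pressing straight down on the raised foot jams.
- stop_top (a point): Point on the stop arm: outer edge of its bar above the foot, 36 mm from the hinge. Swings with the arm. When the arm is down it is on top, 83 mm over the bench and 25 mm in front of the fence face. While the arm is raised the foot juts forward over the fence from the arm's top, its tip 130 to 150 mm over the bench.
- stop_face (a point): Point on the right-hand side face of the stop's foot, where the batten's left end must butt. Swings with the arm, its y axis always along the fence to the left. When the arm is down the foot stands 11 to 45 mm in front of the fence face, its lower end 4 mm above the board, and this point is 25 mm in front of the face, 16 mm above the board.
- batten_mid (a point): Centre of the batten: loose pale pine bar 60 mm wide (its x), 220 mm long (its y), 28 mm high, about 0.2 kg, lying flat on the jig's board in front of the fence, skewed up to 0.2 rad and short of the stop. Its x axis points roughly to the fence, y to its left end, z up.
- batten_end (a point): Centre of the batten's left end face, 110 mm from its centre along its y axis.
- glue: Bystander: white glue bottle with an orange cap, 60 mm across, 160 mm high, standing on the bench left of the jig; origin at the centre of its underside.
- tin: Bystander: small closed tin, 74 mm across, 80 mm high, standing behind the jig; origin at the centre of its underside.
- offcut: Bystander: pine offcut 60 x 85 x 28 mm lying on the bench left of the jig; origin at the centre of its underside.
- saw: Bystander: tenon saw with a brass back and a dark wooden handle, about 340 mm long (along its x, handle towards the robot), 90 mm wide, 21 mm high, lying on the bench right of the jig; origin at its middle, underside.
Not all that is in view belongs to the job. There is more than one size of the part that bears batten_mid; the job needs the middle-sized.

How it is judged (in metres and radians):
At the end, for the whole second after the job is handed in: The flip stop is fully down (within 0.06 rad); the batten lies flat on the board and at rest, its back face within 2.5 mm of the fence and parallel to it within 0.015 rad, its left end within 2.5 mm of the stop's foot (value of joint stop_arm below 0.06 rad and x of batten_mid in the frame of fence_face above -0.0325 m and angle between the x axis of batten_mid and the x axis of fence_face, either way round below 0.015 rad and y of batten_end in the frame of stop_face between -0.0025 and 0.003 m and z of batten_mid in the frame of fence_face below 0.017 m and angle between batten_mid's own z axis and vertical below 0.04 rad and linear speed of batten below 0.01 m/s); the robot touches nothing.
It fails at once if the batten is lifted or tipped off the board (z of batten_mid in the frame of fence_face above 0.024 m or angle between batten_mid's own z axis and vertical above 0.15 rad or z of batten_mid in the frame of fence_face below 0.008 m).
It fails at once if the stop's carriage is shifted along its track by more than 3 mm (distance of carriage_top from where it was at the start of the episode above 0.003 m).
It fails at once if a bystander is moved by more than 20 mm or tipped (distance of any of glue, tin, offcut, saw from where it was at the start of the episode above 0.02 m or angle between any of glue, tin's own z axis and vertical above 0.4 rad).
It also fails if it takes over 70 s, if anything falls off the work surface, if the arm or the gripper's body presses on something with over 40 N, if the wrist force passes 120 N, or if a joint passes its speed limit or range.

### The arm

A 7-joint arm with a two-finger parallel gripper is mounted at the origin on the work surface. World frame = base frame: x ahead of the robot, y to its left, z up, the work surface at z = 0. Lengths are in mm, angles in rad, forces in N, time in s.
With the tool pointing down it reaches from about 400 to 900 mm from the base axis. Payload 5.6 kg.
Tool frame: the origin (TCP) lies midway between the tips of the shut fingers; the grasp point (between the pads) lies 19 mm behind it; z points along the fingers, y is the direction in which the jaws open and shut (so a half turn about z gives the same grasp; the last joint's range is limited). The gripper opens to 92 mm and grips with 3 to 60 N. Pads are 20 mm wide; open, the fingers measure 128 mm over their backs; the gripper's body (75 mm by 189 mm) begins 69 mm behind the grasp point.
Start: joints at [-1.311, 0.468, -0.012, 1.603, 0.006, 1.071, -0.056], TCP at [193.867, 620.423, 214.592] pointing down, gripper open.
Joint ranges: [-2.53, 2.53], [-0.31, 2.02], [-1.57, 1.55], [0.28, 2.44], [-1.29, 4.43], [0.15, 1.84], [-2.92, 2.92]. Speed limits (rad/s): [2.57, 2.57, 3.14, 3.14, 3.14, 3.14, 3.14].

### API

Orientations are given as [roll, pitch, yaw] about the fixed x, y, z axes, in that order (R = Rz(yaw) Ry(pitch) Rx(roll)).
In Python, from bench import env gives the robot as it stands. The module is installed in compiled form; this text tells all that it offers.
- The arm moves only by the tool jog_arm, never from a script. Its argument "deltas" is a list of rows, each a list of 5 numbers: the shift along the tool's x, y, z in units of 30 mm (1.0 is 30 mm), then the turn about the tool's z in units of 6 degrees (1.0 is 6 degrees), then the closure, from 0 (fully open) to 1 (shut). A call has 1 to 10 rows; each row shifts and turns the pose as measured when the row begins, along the tool's axes as they then stand; what a row does not reach is not made up. A row lasts 1/12 s, in which the tool goes at most 41.7 mm and 7.16 degrees, less where a joint would pass 70% of its speed; a pose out of reach is approached as far as the arm can. A call is refused whole if a number of a shift passes 1 or a number of a turn 1, either way. A call with a gripper value outside its range is refused whole. The fingers move at their own pace and stop on an object; "newtons" is the grip in N (left out, the last holds). Time passes only in rows, so rows that do not move let the fingers close. It gives the time, the measured TCP pose, the force and the opening at its end, in the units of the state.
- env.read_state(): the state, without advancing time (a new reading comes with each control period).
- env.read_camera(name): name is "scene" or "top" or "wrist"; returns the picture (480x640x3 uint8, blue, green, red); there is no depth.
- env.camera_info(name): a dict with "mtx" (3x3 intrinsics, pixels), "D" ([k1, k2, p1, p2, k3] as OpenCV has them; the pictures are not rectified), "origin" and "rotation" of the camera in the world; the wrist camera has in their place "T_tool_cam" (4x4, takes a point from camera to tool coordinates, whose origin is the TCP and whose axes are the flange's). Camera axes: x right, y up, looking along -z (the intrinsics and any distortion apply to the point x, -y, -z); pixel columns grow to the right and rows downward; lengths in mm; the calibration is good to about 2 mm. A picture is of the moment at which its call begins: read the wrist's pose just before it. camera_info takes no time and is no camera call.
- env.close_job(): hands the job in, once; it reports no verdict.
The state is a dict: "time": time; "joint_positions": joint angles; "qvel": joint speeds; "joint_torque": joint torques, N m; "tcp_pos": TCP position; "eef_rot": TCP orientation; "ft_force": force on the tool from outside, world axes, zero at the start; "moment": the same for the moment, N m; "opening": finger opening in mm.
Only numpy, scipy, OpenCV 4.12 (cv2) and the standard library are available. Lean on these libraries where they do the work, as an engineer would, in place of code of your own. Each camera call takes 0.05 s, during which the arm holds its last target.

## Working session

There is one attempt and no reset: what is moved stays moved. The work goes in short steps, Python scripts to look and compute and a tool call to move; the robot and the scene stay as the last step left them, time stands still between calls to the robot, and variables do not carry over. Pictures are saved under pics/ and viewed, and the job is handed in when it is done.

Besides the shell and the picture viewer there is one more tool, called after "Call:" as name(argument=value, ...), one argument or row to a line, values as JSON. jog_arm: Moves the arm, as the interface text tells. Its arguments: {"type":"object","properties":{"deltas":{"type":"array","items":{"type":"array","items":{"type":"number"}}},"newtons":{"type":"number"}},"required":["deltas"]}

```bash
mkdir -p pics
python3 - <<'E'
from bench import env
import cv2
for n in ["scene","top","wrist"]:
    s=env.read_state()
    cv2.imwrite(f"pics/{n}0.png",env.read_camera(n))
    i=env.camera_info(n); print(n,i)
print(s)
E
```

```text
scene {'mtx': array([[487.04479771,   0.        , 312.23029691],
       [  0.        , 487.04479771, 236.33845036],
       [  0.        ,   0.        ,   1.        ]]), 'D': array([-0.00293421,  0.        ,  0.        ,  0.        ,  0.        ]), 'origin': array([1362.65090474,  388.23488364,  992.42242406]), 'rotation': array([ 0.81671677, -0.02147833,  2.05850744])}
top {'mtx': array([[486.50807559,   0.        , 328.53338997],
       [  0.        , 486.50807559, 234.2267704 ],
       [  0.        ,   0.        ,   1.        ]]), 'D': array([-0.10870454,  0.        ,  0.        ,  0.        ,  0.        ]), 'origin': array([ 343.12529942,  -27.14838374, 1390.44338678]), 'rotation': array([ 0.12932328, -0.00321048, -1.54305484])}
wrist {'mtx': array([[388.27946019,   0.        , 309.30048129],
       [  0.        , 388.27946019, 239.14689898],
       [  0.        ,   0.        ,   1.        ]]), 'D': array([-0.04694239,  0.        ,  0.        ,  0.        ,  0.        ]), 'T_tool_cam': array([[ 5.29378104e-04,  9.70572536e-01,  2.40808372e-01,
         6.78213252e+01],
       [ 9.
[... 229 characters left out ...]
00000000e+00]])}
{'time': 0.1, 'joint_positions': array([-1.31098595,  0.46826397, -0.01159659,  1.60347225,  0.00599574,
        1.0713863 , -0.05632763]), 'qvel': array([-0.00116181, -0.00097341,  0.00099551,  0.00051728, -0.00030666,
       -0.00069289, -0.00044271]), 'joint_torque': array([ 1.02305057e-03, -5.21650600e+01, -1.25552554e-02, -2.44369161e+01,
       -5.67731273e-02,  1.40130377e-02,  5.59388286e-05]), 'tcp_pos': array([193.75235717, 619.94039889, 213.77643938]), 'eef_rot': array([-3.14010115e+00,  1.09399087e-04,  2.83868235e+00]), 'ft_force': array([ 0.3414151 ,  0.79391177, -0.2640647 ]), 'moment': array([0.01141676, 0.00634032, 0.04009153]), 'opening': 91.81989129852288}
```

View pics/scene0.png

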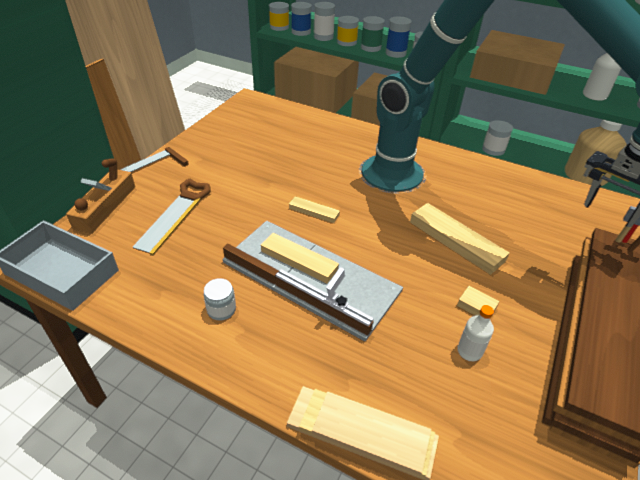

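View pics/top0.png

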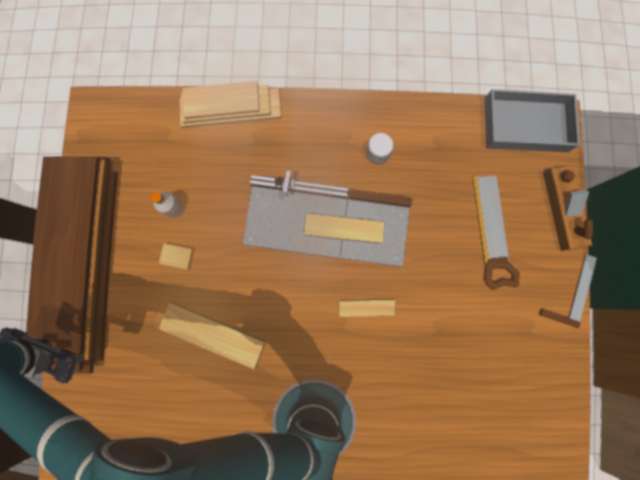

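View pics/wrist0.png

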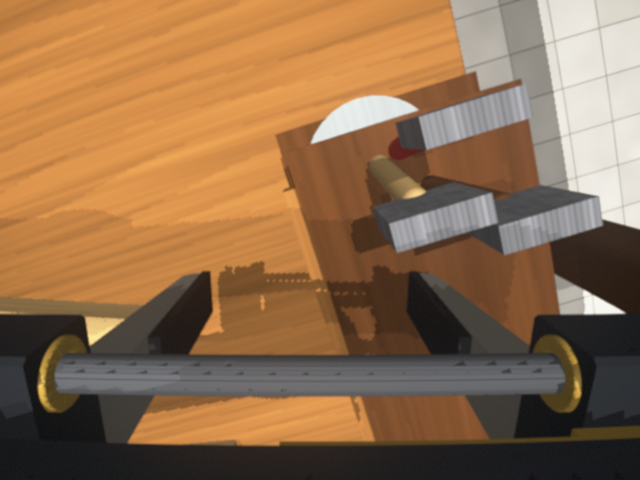

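The top view shows the jig at about (245–410, 175–265), the batten on it at (305–383, 215–242) and the raised stop near (289,182). Next I'll enlarge that area.

Run:
```python
import cv2
a=cv2.imread('pics/top0.png')[165:275,235:425]
cv2.imwrite('pics/topz.png',cv2.resize(a,None,fx=4.2,fy=4.2,interpolation=cv2.INTER_CUBIC))
a=cv2.imread('pics/scene0.png')[215:345,215:410]
cv2.imwrite('pics/scz.png',cv2.resize(a,None,fx=4,fy=4,interpolation=cv2.INTER_CUBIC))
```

```text
(no output)
```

View pics/topz.png

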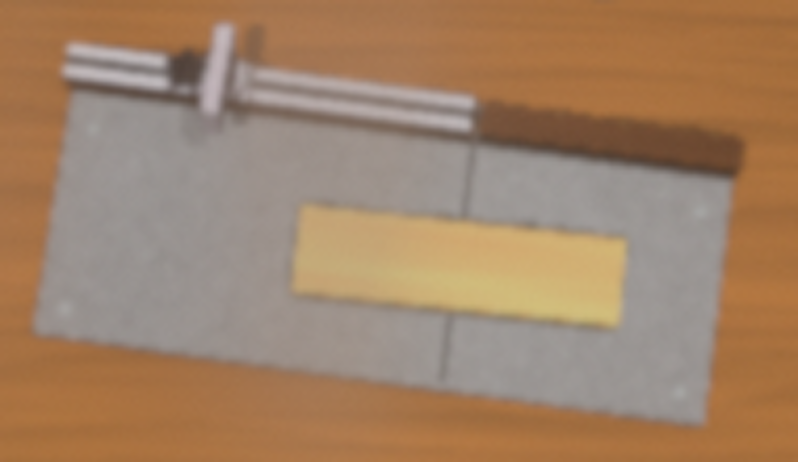

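View pics/scz.png

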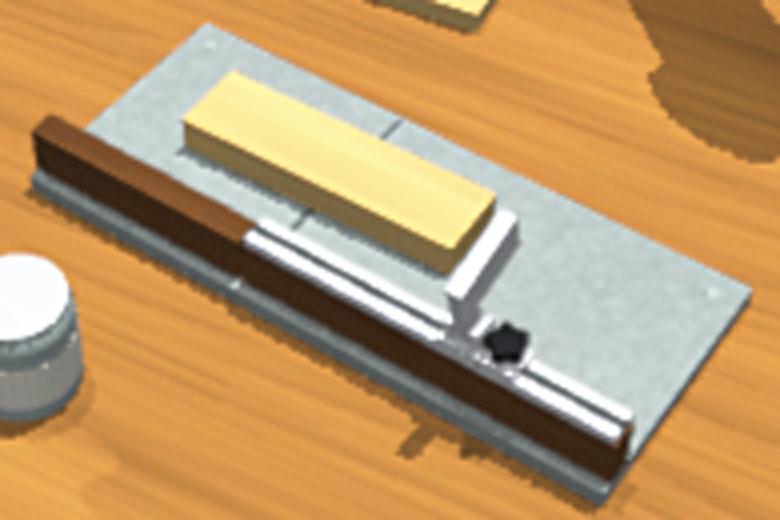

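```bash
cat > h.py <<'E'
import numpy as np, cv2
from scipy.spatial.transform import Rotation as Ro
from bench import env
def cam(name,state=None):
    i=env.camera_info(name); K=i['mtx'];D=i['D']
    if name=='wrist':
        T=i['T_tool_cam']; Rt=Ro.from_euler('xyz',state['eef_rot']).as_matrix()
        return K,D,Rt@T[:3,:3],Rt@T[:3,3]+state['tcp_pos']
    return K,D,Ro.from_euler('xyz',i['rotation']).as_matrix(),np.array(i['origin'])
def ray(c,uv,z):
    K,D,R,o=c
    p=cv2.undistortPoints(np.array([[uv]],float),K,D)[0,0]
    d=R@np.array([p[0],-p[1],-1]); return o+d*(z-o[2])/d[2]
def proj(c,P):
    K,D,R,o=c
    q=(np.atleast_2d(P)-o)@R; q=q*[1,-1,-1]
    return cv2.projectPoints(q.reshape(-1,1,3),np.zeros(3),np.zeros(3),K,D)[0][:,0]
E
python3 - <<'E'
from h import *
c=cam('top'); f=lambda X,Y:(235+(X+.5)/4.2-.5,165+(Y+.5)/4.2-.5)
np.set_printoptions(precision=1,suppress=True)
for n,z,p in [('board FL FR BL BR',15,[(35,333),(705,423),(72,92),(735,175)]),('batten',43,[(302,204),(627,238),(618,326),(293,295)]),('knob',83,[(185,68)]),('fencetop back R, front R',53,[(744,140),(740,168)]),('stop top end',131,[(222,25),(205,115)])]:
    q=[ray(c,f(*x),z) for x in p]; print(n); print(np.array(q))
    if len(q)==4: print([np.linalg.norm(q[i]-q[j]) for i,j in [(0,1),(1,2),(2,3),(3,0)]], np.degrees(np.arctan2(q[0][0]-q[1][0],q[0][1]-q[1][1])))
c=cam('scene'); f=lambda X,Y:(215+(X+.5)/4-.5,215+(Y+.5)/4-.5)
for n,z,p in [('batten top: far-right, far-left? ',43,[(232,72),(497,195),(445,252),(185,122)]),('knob',83,[(507,340)]),('board',15,[(208,25),(750,292)]),('foot tip',140,[(497,208),(518,230)]),('foot base',131,[(450,295)])]:
    print(n); print(np.array([ray(c,f(*x),z) for x in p]))
E
```

```text
board FL FR BL BR
[[ 487.4  216.6   15. ]
 [ 439.  -238.8   15. ]
 [ 655.1  199.6   15. ]
 [ 609.9 -258.1   15. ]]
[np.float64(457.93167560387946), np.float64(488.7752546918569), np.float64(459.94725223853754), np.float64(490.24068371220994)] 6.06280437882779
batten
[[ 576.2   36.9   43. ]
 [ 559.4 -181.    43. ]
 [ 500.1 -175.8   43. ]
 [ 514.7   40.8   43. ]]
[np.float64(218.5143752245834), np.float64(59.59774875382419), np.float64(217.0397347125877), np.float64(61.63412028922936)] 4.417207857433368
knob
[[657.7 114.8  83. ]]
fencetop back R, front R
[[ 626.5 -257.7   53. ]
 [ 607.4 -255.1   53. ]]
stop top end
[[674.7  87.4 131. ]
 [616.2  95.7 131. ]]
batten top: far-right, far-left? 
[[ 501.6 -173.8   43. ]
 [ 518.8   45.    43. ]
 [ 581.7   37.5   43. ]
 [ 561.4 -175.7   43. ]]
knob
[[659.8 116.7  83. ]]
board
[[ 440.4 -233.4   15. ]
 [ 492.2  220.    15. ]]
foot tip
[[614.7  84.7 140. ]
 [624.8 103.4 140. ]]
foot base
[[682.6  87.6 131. ]]
```

Call:
jog_arm(
  deltas=[
    [-0.5,-0.5,-0.3,0,0],
    [-0.85,-0.95,-0.3,0,0],
    [-0.85,-0.95,-0.3,0,0],
    [-0.85,-0.95,-0.2,0,0],
    [-0.85,-0.95,-0.1,0,0],
    [-0.85,-0.95,-0.1,0,0],
    [-0.85,-0.95,-0.1,0,0],
    [-0.85,-0.95,-0.1,0,0],
    [-0.85,-0.95,-0.1,0,0],
    [-0.85,-0.95,0,0,0],
  ],
)

```text
time: 0.98
tcp_pos: [346.1, 280.3, 259.3]
eef_rot: [-3.137, -0.004, 2.855]
ft_force: [0.9, 0.8, -0.0]
opening: 91.7
```

Call:
jog_arm(
  deltas=[
    [-0.9,-1,0,0,0],
    [-0.9,-1,0,0,0],
    [-0.9,-1,0,0,0],
    [-0.9,-1,0,0,0],
    [-0.9,-1,0,0,0],
    [-0.9,-1,0,0,0],
    [-0.8,-0.9,0,0.5,0],
    [0,0,0,1,0],
    [0,0,0,1,0],
    [0,0,0,1,0],
  ],
)

```text
time: 1.82
tcp_pos: [469.4, 7.4, 260.8]
eef_rot: [-3.139, 0.001, 2.459]
ft_force: [-0.2, 0.9, -1.6]
opening: 91.8
```

Call:
jog_arm(
  deltas=[
    [0,0,0,1,0],
    [0,0,0,1,0],
    [0,0,0,1,0],
    [0,0,0,1,0],
    [0,0,0,1,0],
    [0,0,0,1,0],
    [0,0,0,1,0],
    [0,0,0,1,0],
    [0,0,0,1,0],
    [0,0,0,1,0],
  ],
)

```text
time: 2.65
tcp_pos: [467.3, 5.7, 259.2]
eef_rot: [-3.138, 0.004, 1.354]
ft_force: [0.2, 0.7, 0.1]
opening: 91.9
```

Call:
jog_arm(
  deltas=[
    [0,0,0,1,0],
    [0,0,0,1,0],
    [0,0,0,1,0],
    [0,0,0,1,0],
    [0,0,0,1,0],
    [0,0,0,1,0],
    [0,0,0,1,0],
    [0,0,0,1,0],
    [0,0,0,1,0],
    [0,0,0,1,0],
  ],
)

```text
time: 3.48
tcp_pos: [465.0, 5.8, 257.8]
eef_rot: [3.141, 0.008, 0.253]
ft_force: [0.2, 0.5, -0.3]
opening: 91.9
```

Call:
jog_arm(
  deltas=[
    [0,0,0,1,0.5],
    [0,0,0,1,0.5],
    [0,0,0,1,0.5],
    [0,0,0,0.4,0.5],
    [0,0,0,0,0.5],
  ],
)

```text
time: 3.9
tcp_pos: [463.8, 5.9, 257.1]
eef_rot: [3.138, 0.009, -0.126]
ft_force: [1.1, 0.2, -0.8]
opening: 61.1
```

Run:
```python
from h import *
import json
s=env.read_state(); im=env.read_camera('wrist'); cv2.imwrite('pics/w1.png',im)
json.dump({k:np.array(v).tolist() for k,v in s.items()},open('w1.json','w'))
print(s['tcp_pos'],s['eef_rot'],s['joint_positions'],s['time'])
```

```text
[463.79659794   5.88246935 257.11958618] [ 3.13793162  0.00940067 -0.12554098] [-0.71903075  0.10046408  0.68790675  2.02038779 -0.07084325  1.05444308
 -1.6942833 ] 3.9
```

View pics/w1.png

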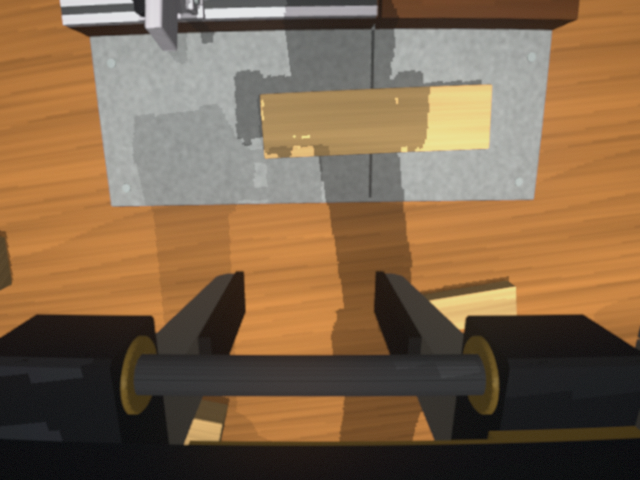

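The wrist view shows the jig board with front corners at (111,206) and (535,200), and the fence base running from (93,37) to (551,29). The batten's top corners are (261,94), (490,85), (491,149) and (265,158). The stop foot projects at (148–178, 0–47).

Run:
```python
from h import *
import json
s={k:np.array(v) for k,v in json.load(open('w1.json')).items()}
c=cam('wrist',s)
np.set_printoptions(precision=1,suppress=True)
print('cam',c[3])
for n,z,p in [('board FL FR BL BR',15,[(111,206),(535,200),(93,37),(551,29)]),('batten',43,[(261,94),(490,85),(491,149),(265,158)]),('foot tip ul/ur',140,[(156,47),(178,42)])]:
    q=[ray(c,x,z) for x in p]; print(n); print(np.array(q))
    if len(q)==4: print([np.linalg.norm(q[i]-q[j]) for i,j in [(0,1),(1,2),(2,3),(3,0),(0,2),(1,3)]], [np.degrees(np.arctan2(q[a][0]-q[b][0],q[a][1]-q[b][1])) for a,b in [(0,1),(2,3),(3,2)]])
a=cv2.imread('pics/w1.png')[0:220,50:580]
cv2.imwrite('pics/w1z.png',cv2.resize(a[:100,0:230],None,fx=3.4,fy=3.4,interpolation=cv2.INTER_CUBIC))
```

```text
cam [532.1  -2.3 428.1]
board FL FR BL BR
[[ 489.6  219.    15. ]
 [ 438.4 -240.2   15. ]
 [ 658.1  196.7   15. ]
 [ 609.8 -256.    15. ]]
[np.float64(461.9867276573062), np.float64(489.03393691129287), np.float64(455.3305857590862), np.float64(489.9668957952296), np.float64(169.95844789623732), np.float64(172.12578420833754)] [np.float64(6.353534743870215), np.float64(6.080302602935307), np.float64(-173.91969739706468)]
batten
[[ 578.4   36.3   43. ]
 [ 560.8 -179.5   43. ]
 [ 501.  -179.2   43. ]
 [ 519.2   41.5   43. ]]
[np.float64(216.57393498475543), np.float64(59.81014871507683), np.float64(221.4588171817068), np.float64(59.35349966074847), np.float64(229.0096088566548), np.float64(224.89781246148183)] [np.float64(4.646693693754622), np.float64(-175.27941930179574), np.float64(4.7205806982042775)]
foot tip ul/ur
[[607.1  94.  140. ]
 [608.1  78.2 140. ]]
```

View pics/w1z.png

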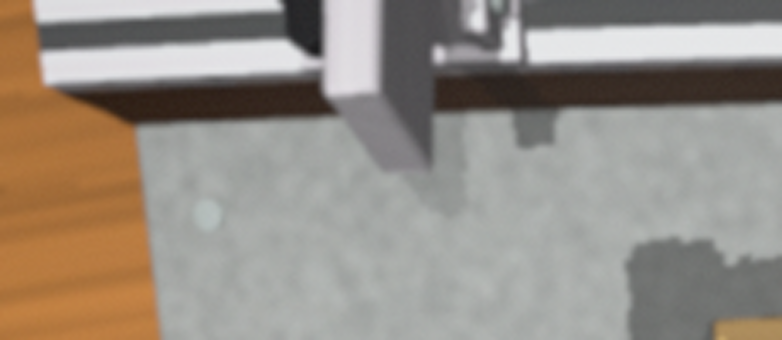

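```bash
cat >> h.py <<'E'
a0=0.1065
XF=np.array([np.cos(a0),-np.sin(a0),0]); YF=np.array([np.sin(a0),np.cos(a0),0])
P0=np.array([634,-29.7,15.])
def J(x,y,z): return P0+x*XF+y*YF+np.array([0,0,z])   # fence frame -> world
def toJ(P): d=np.asarray(P)-P0; return np.array([d@XF,d@YF,d[2]])
E
python3 - <<'E'
from h import *
import json
from scipy.optimize import least_squares
np.set_printoptions(precision=2,suppress=True)
s={k:np.array(v) for k,v in json.load(open('w1.json')).items()}
c=cam('wrist',s)
obs=np.array([(146.2,28.5),(161.8,28),(163.8,49.4),(176.5,48.5)])
def pts(th,y,dx):
    out=[]
    for f,yy in [(56,6),(56,-6),(22,6),(22,-6)]:
        h=-56; F=f*np.cos(th)-h*np.sin(th); H=f*np.sin(th)+h*np.cos(th)
        out.append(J(11-F+dx,y+yy,60+H))
    return np.array(out)
r=least_squares(lambda p:(proj(c,pts(*p))-obs).ravel(),[1.57,120,0]); print(r.x,r.fun)
print(J(11,r.x[1],60),pts(*r.x))
E
```

```text
[  1.76 120.63   5.72] [-1.42  0.21  0.24 -0.01 -0.69 -0.27  2.    0.07]
[657.76  89.08  75.  ] [[619.65  99.19 140.38]
 [618.37  87.26 140.38]
 [613.4   99.86 106.96]
 [612.13  87.92 106.96]]
```

Call:
jog_arm(
  deltas=[
    [0.7,-0.3,0,-0.2,1],
    [1,-0.45,0,0,1],
    [1,-0.45,0,0,1],
    [1,-0.45,0,0,1],
    [1,-0.45,0,0,1],
    [1,-0.45,0,0,1],
    [1,-0.45,0,0,1],
    [1,-0.45,0,0,1],
    [0.3,0,0,0,1],
    [0,0,0,0,1],
  ],
)

```text
time: 4.78
tcp_pos: [720.9, 91.7, 248.7]
eef_rot: [-3.139, 0.017, -0.08]
ft_force: [0.0, -0.1, -0.8]
opening: 0.2
```

```bash
cat > st.py <<'E'
from h import *
np.set_printoptions(precision=2,suppress=True)
s=env.read_state(); print('J',toJ(s['tcp_pos']),'z',s['tcp_pos'][2],'rot',s['eef_rot'],'F',s['ft_force'],'op',s['opening'],'t',s['time'])
E
python3 st.py
```

```text
J [ 73.54 129.97 233.73] z 248.72907607631763 rot [-3.14  0.02 -0.08] F [ 0.   -0.05 -0.79] op 0.22160631332446779 t 4.7833
```

Call:
jog_arm(
  deltas=[
    [0,0.3,0.6,0.25,1],
    [0,0,1,0,1],
    [0,0,1,0,1],
    [0,0,1,0,1],
    [0,0,0.8,0,1],
    [0,0,0.2,0,1],
  ],
)

```text
time: 5.28
tcp_pos: [716.7, 82.2, 107.9]
eef_rot: [-3.138, 0.014, -0.101]
ft_force: [-1.1, 0.2, -0.3]
opening: 0.2
```

```bash
python3 st.py;python3 - <<'E'
from h import *
cv2.imwrite('pics/s2.png',cv2.resize(env.read_camera('scene')[190:345,200:440],None,fx=3.3,fy=3.3,interpolation=cv2.INTER_CUBIC))
E
```

```text
J [ 70.3  120.05  92.88] z 107.88481594837401 rot [-3.14  0.01 -0.1 ] F [-1.11  0.24 -0.3 ] op 0.15242474408151327 t 5.2833
```

View pics/s2.png

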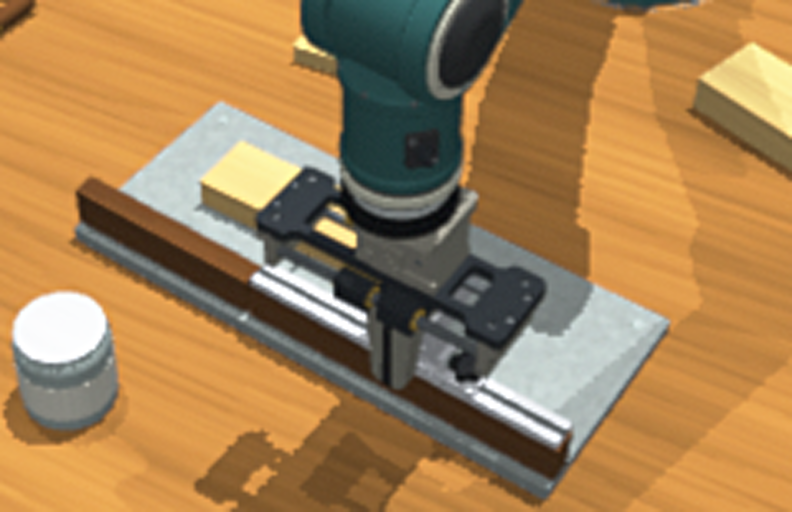

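Call:
jog_arm(
  deltas=[
    [-0.5,0,0.1,0.05,1],
    [-0.5,0,0,0,1],
    [-0.4,0,0,0,1],
    [-0.4,0,0,0,1],
    [-0.3,0,0,0,1],
  ],
)

```text
time: 5.75
tcp_pos: [656.1, 87.3, 112.9]
eef_rot: [-3.137, 0.003, -0.105]
ft_force: [0.4, 0.7, -0.0]
opening: 0.2
```

```bash
python3 st.py
```

```text
J [  9.57 118.64  97.9 ] z 112.89589437715749 rot [-3.14  0.   -0.11] F [ 0.42  0.68 -0.01] op 0.1906118975117267 t 5.75
```

Call:
jog_arm(
  deltas=[
    [-0.3,-0.05,0.3,0,1],
    [-0.3,0,0.3,0,1],
    [-0.2,0,0.3,0,1],
    [0,0,0.2,0,1],
  ],
)

```text
time: 6.08
tcp_pos: [634.5, 91.9, 88.0]
eef_rot: [-3.131, -0.01, -0.104]
ft_force: [-0.4, -0.1, -0.1]
opening: 0.8
```

```bash
python3 st.py;python3 - <<'E'
from h import *
cv2.imwrite('pics/s3.png',cv2.resize(env.read_camera('scene')[190:345,200:440],None,fx=3.3,fy=3.3,interpolation=cv2.INTER_CUBIC))
E
```

```text
J [-12.45 121.    73.02] z 88.02276698246486 rot [-3.13 -0.01 -0.1 ] F [-0.42 -0.11 -0.08] op 0.8374648001269052 t 6.0833
```

View pics/s3.png

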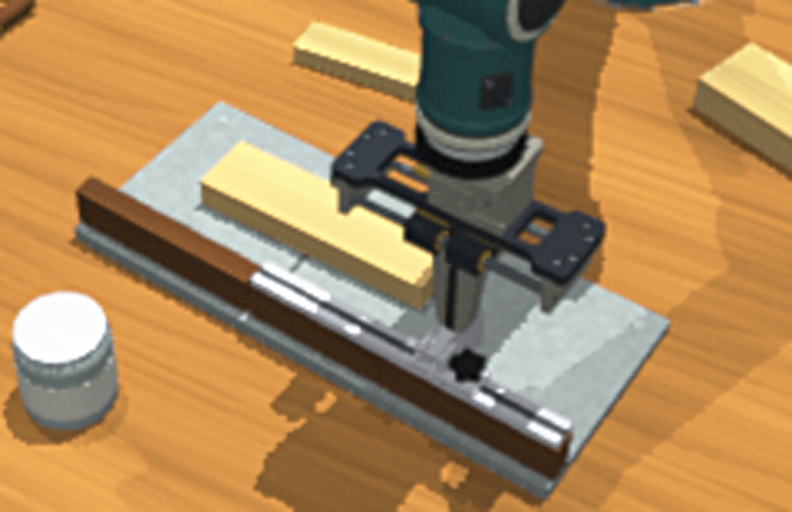

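Call:
jog_arm(
  deltas=[
    [-0.2,0,0.1,0,1],
    [-0.1,0,0.15,0,1],
    [0,0,0.15,0,1],
    [0,0,0.15,0,1],
  ],
)

```text
time: 6.47
tcp_pos: [628.9, 92.5, 82.7]
eef_rot: [-3.125, -0.012, -0.104]
ft_force: [-15.6, -0.5, 36.1]
opening: 0.6
```

```bash
python3 st.py
```

```text
J [-18.11 120.99  67.67] z 82.66562514384931 rot [-3.12 -0.01 -0.1 ] F [-15.64  -0.47  36.07] op 0.5964065323309857 t 6.4667
```

Call:
jog_arm(
  deltas=[
    [0,0,-0.6,0,1],
    [0,0,-1,0,1],
    [-0.5,0.6,-1,0,1],
    [-0.8,1,-0.6,0,0.5],
    [-0.9,1,0,0,0],
    [-0.9,1,0,0,0],
    [-0.8,1,0,0,0],
    [-0.6,1,0,0,0],
    [-0.1,0.2,0,0,0],
    [0,0,0,0,0],
  ],
)

```text
time: 7.3
tcp_pos: [468.7, -72.7, 180.3]
eef_rot: [-3.119, -0.019, -0.1]
ft_force: [-0.5, 0.3, 0.4]
opening: 44.9
```

```bash
python3 st.py;python3 - <<'E'
from h import *
import json
s=env.read_state(); im=env.read_camera('wrist'); cv2.imwrite('pics/w4.png',im)
json.dump({k:np.array(v).tolist() for k,v in s.items()},open('w4.json','w'))
E
```

```text
J [-159.79  -60.35  165.29] z 180.28754526544023 rot [-3.12 -0.02 -0.1 ] F [-0.48  0.3   0.44] op 44.92112495635318 t 7.3
```

View pics/w4.png

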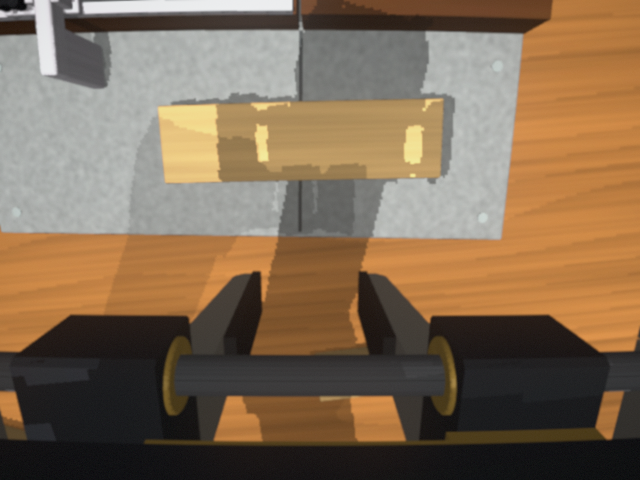

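The stop is down at (40–105, 0–85). The batten's top corners are about (158,106), (443,99), (441,177) and (165,183).

Run:
```python
from h import *
import json
np.set_printoptions(precision=1,suppress=True)
s={k:np.array(v) for k,v in json.load(open('w4.json')).items()}
c=cam('wrist',s)
for n,z,p in [('fence base',15,[(130,29.5),(520,31.5)]),('batten',43,[(158,106),(443,99),(441,177),(165,183)])]:
    for x in p: print(n,toJ(ray(c,x,z)))
for y in [114,120.6,126.6]: print(y,proj(c,[J(-25+5,y,68),J(-45+5,y,20)]))
im=cv2.imread('pics/w4.png')
cv2.imwrite('pics/w4z.png',cv2.resize(im[0:110,0:200],None,fx=4,fy=4,interpolation=cv2.INTER_CUBIC))
```

```text
fence base [ 1.5 91.8  0. ]
fence base [   0.8 -225.8    0. ]
batten [-62.5  60.8  28. ]
batten [ -56.4 -158.2   28. ]
batten [-115.3 -161.1   28. ]
batten [-122.    59.3   28. ]
114 [[53.  34.9]
 [95.  78.5]]
120.6 [[43.8 35.3]
 [87.1 78.7]]
126.6 [[35.4 35.6]
 [79.9 78.8]]
```

View pics/w4z.png

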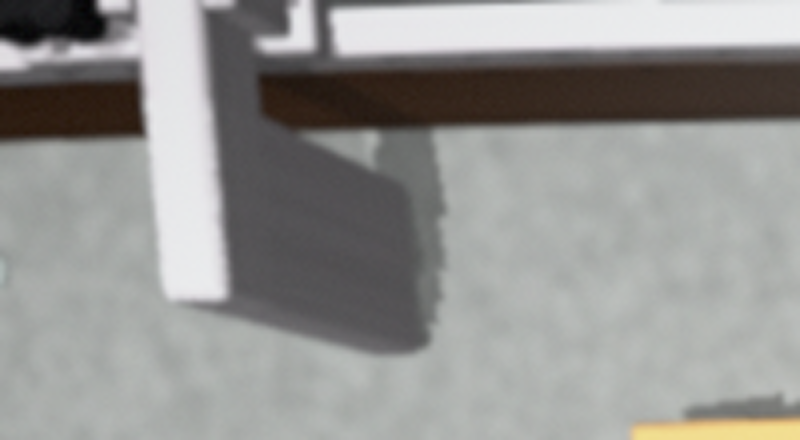

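Run:
```python
from h import *
import json
np.set_printoptions(precision=1,suppress=True)
s={k:np.array(v) for k,v in json.load(open('w4.json')).items()}
c=cam('wrist',s)
for n,z,p in [('bar top fr, fl',83,[(57,74.5),(41,75)]),('foot bottom r',19,[(107,84),(103,47)])]:
    for x in p: print(n,toJ(ray(c,x,z)))
```

```text
bar top fr, fl [-45.3 113.9  68. ]
bar top fr, fl [-45.3 125.5  68. ]
foot bottom r [-41.7 113.    4. ]
foot bottom r [-12.6 113.9   4. ]
```

Call:
jog_arm(
  deltas=[
    [0.2,-0.3,0.6,0.05,0],
    [0,0,1,0,0],
    [0,0,1,0,0],
    [0,0,1,0,0],
    [0,0,0.8,0,0],
    [0,0,0.2,0,0],
    [0,0,0,0,0],
  ],
)

```text
time: 7.93
tcp_pos: [491.2, -51.9, 37.3]
eef_rot: [-3.116, -0.028, -0.092]
ft_force: [0.3, 0.2, 0.8]
opening: 91.6
```

```bash
python3 st.py
```

```text
J [-139.67  -37.23   22.31] z 37.31180758248456 rot [-3.12 -0.03 -0.09] F [0.32 0.22 0.83] op 91.62265512221909 t 7.9333
```

Call:
jog_arm(
  deltas=[
    [-0.1,0.4,0.25,0.15,0],
    [0,0.1,0.1,0,0],
    [0,0,0,0,0],
  ],
)

```text
time: 8.18
tcp_pos: [490.2, -64.4, 27.2]
eef_rot: [-3.115, -0.029, -0.104]
ft_force: [0.2, 0.7, 0.8]
opening: 91.9
```

```bash
python3 st.py
```

```text
J [-139.28  -49.77   12.24] z 27.24002224946592 rot [-3.12 -0.03 -0.1 ] F [0.18 0.69 0.76] op 91.88125447018979 t 8.1833
```

Call:
jog_arm(
  deltas=[
    [0.2,0,0,0,0],
    [0.3,0,0,0,0],
    [0.3,0,0.03,0,0],
    [0.3,0,0.03,0,0],
    [0.3,0,0.03,0,0],
    [0.2,0,0,0,0],
    [0,0,0,0,0],
  ],
)

```text
time: 8.77
tcp_pos: [547.5, -67.1, 30.3]
eef_rot: [-3.113, -0.036, -0.1]
ft_force: [-0.2, 0.6, 1.0]
opening: 91.8
```

```bash
python3 st.py
```

```text
J [-82.04 -46.41  15.29] z 30.29246454312463 rot [-3.11 -0.04 -0.1 ] F [-0.21  0.64  1.  ] op 91.81107142006087 t 8.7667
```

Call:
jog_arm(
  deltas=[
    [0.1,0,0.15,0.05,0],
    [0.12,0.02,0.05,0,0],
    [0.12,0.02,0.03,0,0],
    [0.1,0,0,0,0],
  ],
)

```text
time: 9.1
tcp_pos: [559.2, -68.9, 22.5]
eef_rot: [-3.111, -0.03, -0.105]
ft_force: [-8.2, 1.8, 7.0]
opening: 91.8
```

```bash
python3 st.py
```

```text
J [-70.25 -46.97   7.48] z 22.48033604472224 rot [-3.11 -0.03 -0.11] F [-8.18  1.79  6.97] op 91.81307311162992 t 9.1
```

Call:
jog_arm(
  deltas=[
    [0.15,0,-0.03,0,0],
    [0.15,0,0,0,0],
  ],
)

```text
time: 9.27
tcp_pos: [559.2, -68.9, 21.8]
eef_rot: [-3.107, -0.011, -0.108]
ft_force: [-12.1, 1.0, 9.1]
opening: 91.6
```

```bash
python3 st.py
```

```text
J [-70.19 -46.92   6.76] z 21.764495289582673 rot [-3.11 -0.01 -0.11] F [-12.13   0.97   9.14] op 91.62319975573249 t 9.2667
```

Call:
jog_arm(
  deltas=[
    [-0.3,0,0,0,0],
    [-0.5,0,-0.5,0,0],
    [-0.2,0.5,-1,0,1],
    [0,1,-0.5,0,1],
    [0.3,1,0,0,1],
    [0.6,1,0,0,1],
    [0.6,0.8,0,0,1],
    [0.5,0.3,0,0,1],
    [0,0,0,0,1],
  ],
)

```text
time: 10.02
tcp_pos: [576.0, -217.5, 80.1]
eef_rot: [-3.11, -0.016, -0.105]
ft_force: [-0.5, -0.1, 0.1]
opening: 47.9
```

```bash
python3 st.py
```

```text
J [ -37.72 -192.87   65.12] z 80.12134703702587 rot [-3.11 -0.02 -0.1 ] F [-0.54 -0.07  0.1 ] op 47.85508436730202 t 10.0167
```

Call:
jog_arm(
  deltas=[
    [0.2,0.2,0,0,1],
    [0,0,0,0,1],
    [0,0,0,0,1],
    [0,0,0,0,1],
    [0,0,0,0,1],
    [0,0,0,0,1],
  ],
)

```text
time: 10.52
tcp_pos: [580.3, -221.9, 79.0]
eef_rot: [-3.109, -0.014, -0.104]
ft_force: [0.6, -0.0, -0.2]
opening: 7.1
```

```bash
python3 st.py;python3 - <<'E'
from h import *
cv2.imwrite('pics/s5.png',cv2.resize(env.read_camera('scene')[190:345,200:440],None,fx=3.3,fy=3.3,interpolation=cv2.INTER_CUBIC))
E
```

```text
J [ -33.01 -196.81   64.02] z 79.0185327930832 rot [-3.11 -0.01 -0.1 ] F [ 0.56 -0.03 -0.18] op 7.149044441952124 t 10.5167
```

View pics/s5.png

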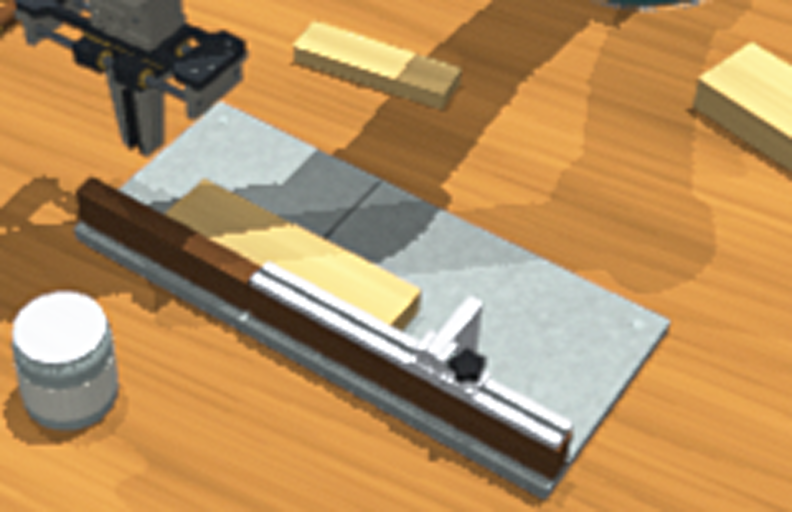

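Call:
jog_arm(
  deltas=[
    [0.1,0,0.7,0,1],
    [0,0,0.8,0,1],
    [0,0,0.2,0,1],
    [0,0,0,0,1],
  ],
)

```text
time: 10.9
tcp_pos: [585.8, -218.5, 28.5]
eef_rot: [-3.108, -0.017, -0.101]
ft_force: [-0.2, -0.4, 0.1]
opening: 0.5
```

```bash
python3 st.py
```

```text
J [ -27.91 -192.86   13.47] z 28.471991179251336 rot [-3.11 -0.02 -0.1 ] F [-0.16 -0.41  0.1 ] op 0.5017163482415379 t 10.9
```

Call:
jog_arm(
  deltas=[
    [-0.1,-0.2,0.03,0.05,1],
    [0,-0.3,0,0,1],
    [0,-0.3,0,0,1],
    [0,-0.3,0,0,1],
    [0,-0.3,0,0,1],
    [0,-0.2,0,0,1],
    [0,0,0,0,1],
  ],
)

```text
time: 11.48
tcp_pos: [589.4, -165.0, 33.2]
eef_rot: [-3.108, -0.021, -0.105]
ft_force: [-0.3, -0.3, -0.9]
opening: 0.1
```

```bash
python3 st.py
```

```text
J [ -29.99 -139.31   18.17] z 33.16615328550114 rot [-3.11 -0.02 -0.11] F [-0.33 -0.34 -0.87] op 0.09015555901682358 t 11.4833
```

Call:
jog_arm(
  deltas=[
    [0,-0.12,0.12,0,1],
    [0,-0.15,0.05,0,1],
    [0,-0.12,0,0,1],
    [0,-0.1,0,0,1],
  ],
)

```text
time: 11.82
tcp_pos: [591.9, -152.0, 29.6]
eef_rot: [-3.111, -0.024, -0.107]
ft_force: [0.1, -0.7, 0.9]
opening: 0.4
```

```bash
python3 st.py
```

```text
J [ -28.88 -126.09   14.59] z 29.58563400113896 rot [-3.11 -0.02 -0.11] F [ 0.14 -0.68  0.86] op 0.4067987640233332 t 11.8167
```

Call:
jog_arm(
  deltas=[
    [0,-0.1,0,0,1],
    [0,-0.1,0,0,1],
  ],
)

```text
time: 11.98
tcp_pos: [592.6, -145.7, 29.6]
eef_rot: [-3.111, -0.024, -0.108]
ft_force: [-0.4, -1.3, -0.7]
opening: 0.3
```

```bash
python3 st.py
```

```text
J [ -28.85 -119.78   14.59] z 29.58782688055511 rot [-3.11 -0.02 -0.11] F [-0.37 -1.32 -0.74] op 0.3325937034858625 t 11.9833
```

```bash
python3 st.py;python3 - <<'E'
from h import *
cv2.imwrite('pics/s6.png',cv2.resize(env.read_camera('scene')[190:345,200:440],None,fx=3.3,fy=3.3,interpolation=cv2.INTER_CUBIC))
cv2.imwrite('pics/w6.png',env.read_camera('wrist'))
E
```

```text
J [ -28.85 -119.78   14.59] z 29.58782688055511 rot [-3.11 -0.02 -0.11] F [-0.37 -1.32 -0.74] op 0.3325937034858625 t 11.9833
```

View pics/s6.png

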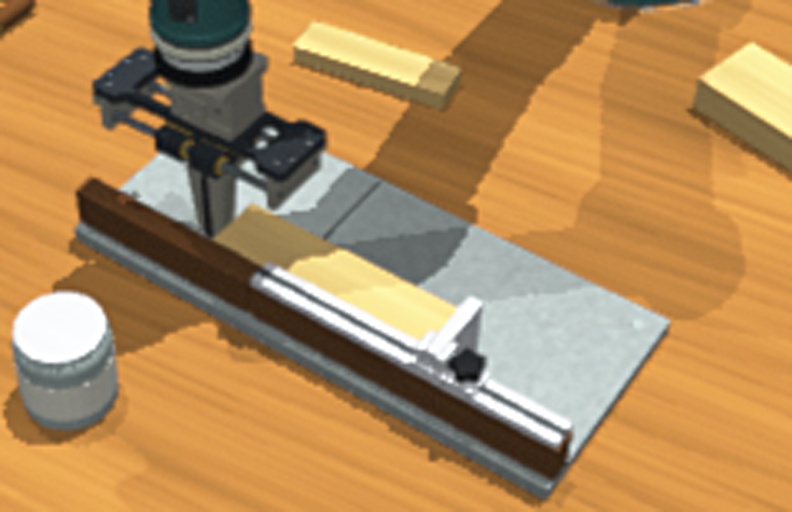

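View pics/w6.png

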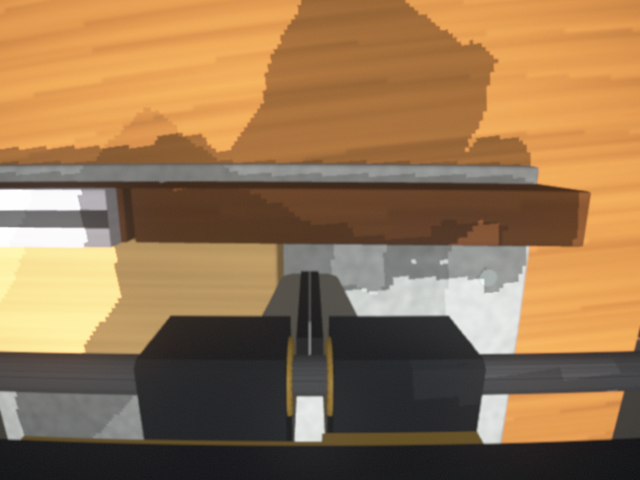

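The batten is following the fingers (its right end is at about (280,245) in the wrist view), and it is nearly at the stop. The finger tips taper, so contact comes further on than I calculated.

Call:
jog_arm(
  deltas=[
    [0,-0.1,0,0,1],
    [0,-0.1,0,0,1],
  ],
)

```text
time: 12.25
tcp_pos: [592.4, -145.4, 29.9]
eef_rot: [-3.119, -0.025, -0.11]
ft_force: [-1.0, -7.5, -0.4]
opening: 0.6
```

```bash
python3 st.py
```

```text
J [ -29.03 -119.48   14.87] z 29.873378435732864 rot [-3.12 -0.03 -0.11] F [-0.95 -7.48 -0.35] op 0.5768961375766425 t 12.25
```

Call:
jog_arm(
  deltas=[
    [0,0.3,0,0,1],
    [0,0.3,-0.6,0,1],
    [-0.6,0,-1,0,0.5],
    [-1,-0.5,-0.4,0,0],
    [-0.8,-1,0,0,0],
    [-0.5,-1,0,0,0],
    [0,-1,0,0,0],
    [0,-0.8,0,0,0],
    [0,-0.4,0,0,0],
    [0,0,0,0,0],
  ],
)

```text
time: 13.08
tcp_pos: [512.7, -9.8, 92.1]
eef_rot: [-3.11, -0.02, -0.117]
ft_force: [-0.3, 0.2, -0.4]
opening: 51.7
```

```bash
python3 st.py
python3 - <<'E'
from h import *
import json
s=env.read_state(); im=env.read_camera('wrist'); cv2.imwrite('pics/w7.png',im)
json.dump({k:np.array(v).tolist() for k,v in s.items()},open('w7.json','w'))
E
```

```text
J [-122.72    6.91   77.1 ] z 92.10279878839228 rot [-3.11 -0.02 -0.12] F [-0.3   0.23 -0.36] op 51.7441666100651 t 13.0833
```

View pics/w7.png

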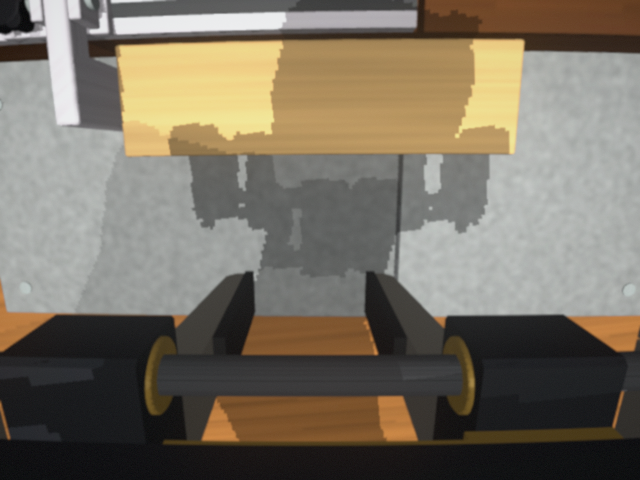

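The batten lies along the fence with its left end at the foot, about (120,45)–(126,155). I'll push it along x once more to be sure it is seated.

Call:
jog_arm(
  deltas=[
    [0,0.1,0.6,-0.1,0],
    [0,0,0.9,0,0],
    [0,0,0.5,0,0],
    [0,0,0.1,0,0],
    [0,0,0,0,0],
  ],
)

```text
time: 13.55
tcp_pos: [515.5, -17.4, 28.1]
eef_rot: [-3.11, -0.024, -0.113]
ft_force: [-0.1, 0.2, 0.1]
opening: 89.1
```

```bash
python3 st.py
```

```text
J [-119.18   -0.33   13.07] z 28.065320842334025 rot [-3.11 -0.02 -0.11] F [-0.13  0.21  0.1 ] op 89.0854885977117 t 13.55
```

Call:
jog_arm(
  deltas=[
    [0.3,0,0,-0.06,0],
    [0.4,0,0.03,0,0],
    [0.3,0,0.03,0,0],
    [0.2,0,0.03,0,0],
    [0.15,0,0.03,0,0],
    [0.1,0,0,0,0],
  ],
)

```text
time: 14.05
tcp_pos: [564.0, -26.3, 29.2]
eef_rot: [-3.111, -0.028, -0.11]
ft_force: [-8.6, 0.3, 0.4]
opening: 91.8
```

```bash
python3 st.py
```

```text
J [-69.95  -4.09  14.23] z 29.227111679741064 rot [-3.11 -0.03 -0.11] F [-8.57  0.27  0.38] op 91.82334506061797 t 14.05
```

Call:
jog_arm(
  deltas=[
    [0.2,0,0,0,0],
    [0.2,0,0,0,0],
    [-0.3,0,0,0,0],
    [-0.7,0,-0.5,0,0],
    [-0.6,0,-1,0,0],
    [-0.3,0,-1,0,0],
    [0,0,-0.8,0,0],
    [0,0,0,0,0],
  ],
)

```text
time: 14.72
tcp_pos: [500.5, -23.6, 128.4]
eef_rot: [-3.107, 0.01, -0.109]
ft_force: [1.8, -0.1, 0.2]
opening: 91.8
```

```bash
python3 st.py
python3 - <<'E'
from h import *
import json
s=env.read_state(); im=env.read_camera('wrist'); cv2.imwrite('pics/w8.png',im)
json.dump({k:np.array(v).tolist() for k,v in s.items()},open('w8.json','w'))
cv2.imwrite('pics/w8z.png',cv2.resize(im[0:170,20:560],None,fx=1.48,fy=3,interpolation=cv2.INTER_CUBIC))
E
```

```text
J [-133.34   -8.16  113.43] z 128.4330255170478 rot [-3.11  0.01 -0.11] F [ 1.75 -0.07  0.24] op 91.82506479149104 t 14.7167
```

View pics/w8.png

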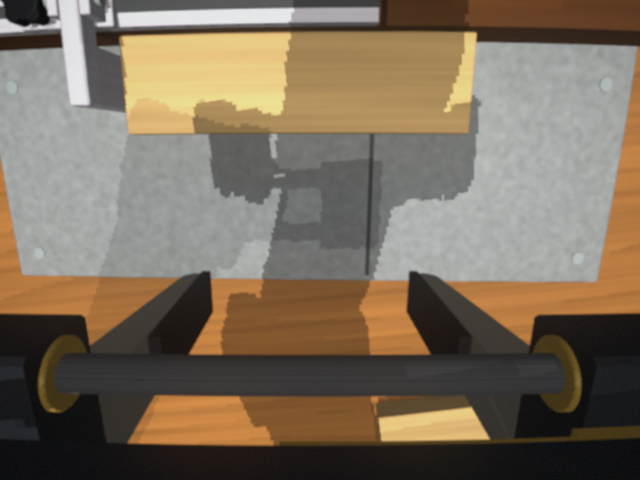

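View pics/w8z.png

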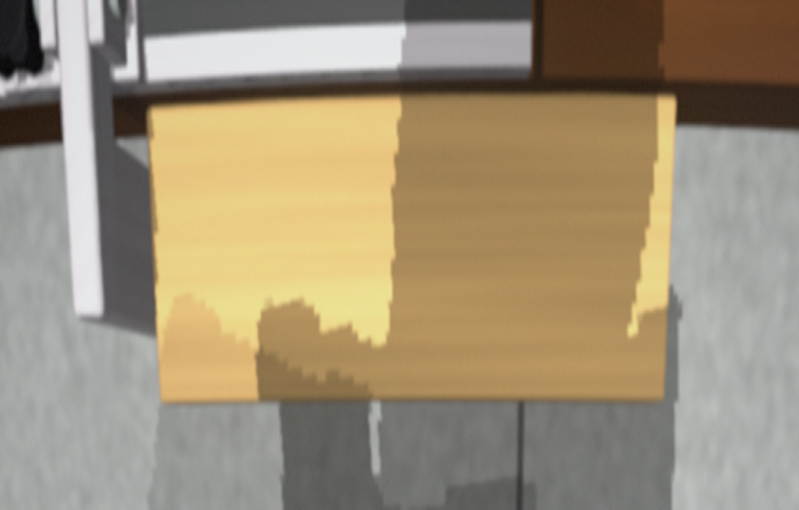

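Run:
```python
from h import *
import json
np.set_printoptions(precision=2,suppress=True)
s={k:np.array(v) for k,v in json.load(open('w8.json')).items()}
c=cam('wrist',s)
im=cv2.imread('pics/w8.png')
g=cv2.cvtColor(im,cv2.COLOR_BGR2GRAY).astype(float)
sat=im[:,:,2].astype(float)-im[:,:,0]
def edge(col,r0,r1,sgn,a):
    p=a[r0:r1,col-2:col+3].mean(1); d=sgn*np.gradient(p); k=d.argmax()
    w=np.clip(d[max(k-2,0):k+3],0,None); return r0+max(k-2,0)+(w*np.arange(len(w))).sum()/w.sum()
pb=[(u,edge(u,25,45,1,g)) for u in range(140,465,20)]
pf=[(u,edge(u,120,145,-1,sat)) for u in range(140,465,20)]
fb=[(u,edge(u,35,60,1,g)) for u in list(range(20,60,8))+list(range(500,630,10))]
for n,P,z in [('batten back',pb,43),('batten front',pf,43),('fence base',fb,15)]:
    Q=np.array([toJ(ray(c,p,z)) for p in P]); k=np.polyfit(Q[:,1],Q[:,0],1); r=Q[:,0]-np.polyval(k,Q[:,1])
    print(n,'slope',k[0],'x at 0',k[1],'rms',r.std())
for x,z in [((122,35),43),((128,133),43),((476,31),43),((470,132),43),((91,103.5),83),((72,105),83)]: print(toJ(ray(c,x,z)))
```

```text
batten back slope 0.002219756712200728 x at 0 -0.9064161035287073 rms 0.05982999810579494
batten front slope 0.0023069570980448757 x at 0 -60.88825872963964 rms 0.04736725339986229
fence base slope 0.00268671548664162 x at 0 -0.11798097991125327 rms 0.04376941722501211
[ -0.37 111.28  28.  ]
[-59.99 113.58  28.  ]
[  -0.86 -106.19   28.  ]
[ -60.24 -107.56   28.  ]
[-44.59 113.02  68.  ]
[-45.11 124.16  68.  ]
```

Batten and fence are parallel within about 0.001 rad, with a gap of about 1 mm or less. The finger drifted along y during the x push, so I'll nudge the end once more.

Call:
jog_arm(
  deltas=[
    [0,0.6,0,0,1],
    [0,1,0,0,1],
    [0.2,1,0,0,1],
    [0.8,1,0,0,1],
    [1,1,0,0,1],
    [0.9,0.1,0,0,1],
    [0.3,0,0,0,1],
    [0,0,0,0,1],
    [0,0,0,0,1],
  ],
)

```text
time: 15.52
tcp_pos: [578.9, -174.6, 110.2]
eef_rot: [-3.103, 0.025, -0.1]
ft_force: [-0.3, 0.2, -0.7]
opening: 33.8
```

```bash
python3 st.py
```

```text
J [ -39.37 -149.94   95.24] z 110.2436337880004 rot [-3.1   0.02 -0.1 ] F [-0.27  0.19 -0.7 ] op 33.79679617331518 t 15.5167
```

Call:
jog_arm(
  deltas=[
    [0.2,0,0,0.05,1],
    [0.1,0,0.5,0,1],
    [0,0,0.8,0,1],
    [0,0,0.8,0,1],
    [0,0,0.4,0,1],
    [0,0,0.1,0,1],
    [0,0,0,0,1],
  ],
)

```text
time: 16.1
tcp_pos: [582.6, -164.2, 25.5]
eef_rot: [-3.098, 0.03, -0.099]
ft_force: [0.3, 0.5, 0.8]
opening: 0.6
```

```bash
python3 st.py
```

```text
J [ -36.81 -139.16   10.5 ] z 25.50175840221127 rot [-3.1   0.03 -0.1 ] F [0.29 0.54 0.75] op 0.5652380771802787 t 16.1
```

Call:
jog_arm(
  deltas=[
    [0.2,-0.15,-0.03,0.05,1],
    [0,-0.2,0,0,1],
    [0,-0.15,0,0,1],
    [0,-0.1,0,0,1],
  ],
)

```text
time: 16.43
tcp_pos: [592.7, -145.9, 29.6]
eef_rot: [-3.098, 0.026, -0.106]
ft_force: [-0.4, -0.1, -0.7]
opening: 0.3
```

```bash
python3 st.py
```

```text
J [ -28.76 -119.95   14.6 ] z 29.60436233253296 rot [-3.1   0.03 -0.11] F [-0.37 -0.08 -0.7 ] op 0.25649147434843467 t 16.4333
```

Call:
jog_arm(
  deltas=[
    [0,-0.08,0,0,1],
    [0,-0.1,0,0,1],
    [0,-0.1,0,0,1],
  ],
)

```text
time: 16.68
tcp_pos: [592.8, -145.3, 32.0]
eef_rot: [-3.111, 0.023, -0.108]
ft_force: [-1.2, -5.4, -0.8]
opening: 0.6
```

```bash
python3 st.py
```

```text
J [ -28.7  -119.36   17.01] z 32.01317720148774 rot [-3.11  0.02 -0.11] F [-1.22 -5.37 -0.76] op 0.6215952882797725 t 16.6833
```

Call:
jog_arm(
  deltas=[
    [0,0.2,0,0,1],
    [0,0.5,0,0,1],
    [0,0.2,-0.8,0,1],
    [-0.3,0,-1,0,1],
    [-1,-0.3,-1,0,1],
    [-1,-1,-0.5,0,1],
    [-1,-1,0,0,1],
    [-0.4,-1,0,0,1],
    [0,-0.8,0,0,1],
    [0,0,0,0,1],
  ],
)

```text
time: 17.52
tcp_pos: [492.8, -49.0, 142.2]
eef_rot: [-3.108, 0.016, -0.12]
ft_force: [0.5, 0.6, 0.0]
opening: 0.5
```

```bash
python3 st.py
python3 - <<'E'
from h import *
import json
s=env.read_state(); im=env.read_camera('wrist'); cv2.imwrite('pics/w9.png',im)
json.dump({k:np.array(v).tolist() for k,v in s.items()},open('w9.json','w'))
cv2.imwrite('pics/s9.png',cv2.resize(env.read_camera('scene')[190:345,200:440],None,fx=3.3,fy=3.3,interpolation=cv2.INTER_CUBIC))
E
```

```text
J [-138.39  -34.2   127.22] z 142.22242579774198 rot [-3.11  0.02 -0.12] F [0.55 0.58 0.03] op 0.48431991949928266 t 17.5167
```

View pics/w9.png

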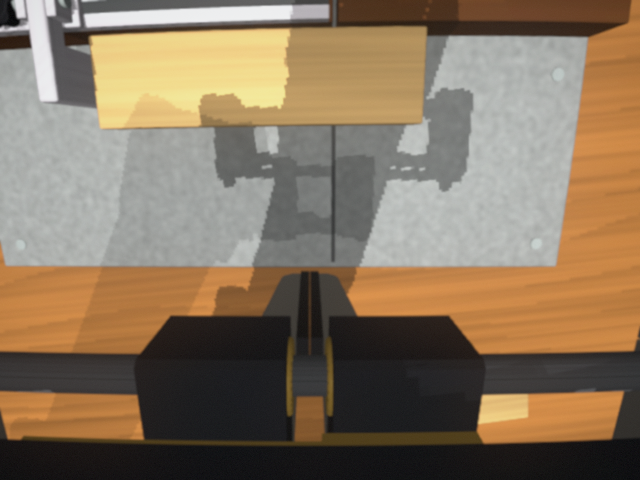

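View pics/s9.png

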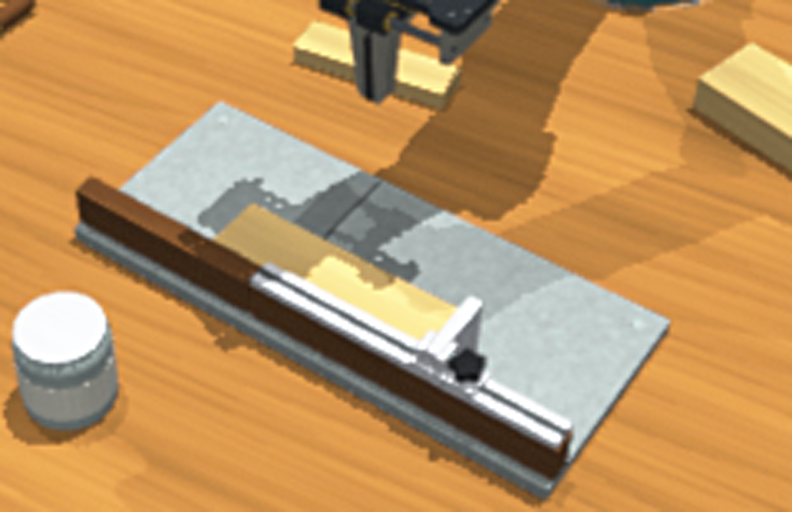

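Run:
```python
from h import *
import json
np.set_printoptions(precision=2,suppress=True)
s={k:np.array(v) for k,v in json.load(open('w9.json')).items()}
c=cam('wrist',s)
im=cv2.imread('pics/w9.png')
g=cv2.cvtColor(im,cv2.COLOR_BGR2GRAY).astype(float)
sat=im[:,:,2].astype(float)-im[:,:,0]
def edge(col,r0,r1,sgn,a):
    p=a[r0:r1,col-2:col+3].mean(1); d=sgn*np.gradient(p); k=d.argmax()
    w=np.clip(d[max(k-2,0):k+3],0,None); return r0+max(k-2,0)+(w*np.arange(len(w))).sum()/w.sum()
pb=[(u,edge(u,23,42,1,g)) for u in range(105,325,15)]
pf=[(u,edge(u,112,140,-1,sat)) for u in range(110,410,20)]
fb=[(u,edge(u,29,50,1,g)) for u in list(range(5,25,5))+list(range(455,580,10))]
for n,P,z in [('batten back',pb,43),('batten front',pf,43),('fence base',fb,15)]:
    Q=np.array([toJ(ray(c,p,z)) for p in P]); k=np.polyfit(Q[:,1],Q[:,0],1); r=Q[:,0]-np.polyval(k,Q[:,1])
    print(n,'slope',k[0],'x at 0',k[1],'rms',r.std())
for x,z in [((91,37),43),((100,128.5),43),((427,27),43),((421,123),43),((57.5,101),83),((42,102.5),83)]: print(toJ(ray(c,x,z)))
```

```text
batten back slope 0.002958681412928792 x at 0 -0.8567081601377647 rms 0.062221172015106394
batten front slope 0.0021479432089380876 x at 0 -60.9748141531533 rms 0.07816983617107669
fence base slope 0.003610610053833411 x at 0 0.12540630283392493 rms 0.09173343967636066
[ -1.65 111.33  28.  ]
[-60.44 112.96  28.  ]
[  -1.89 -107.32   28.  ]
[ -60.8  -106.36   28.  ]
[-45.24 114.11  68.  ]
[-45.69 123.98  68.  ]
```

```bash
python3 -c "
from bench import env
print(env.close_job())"
```

```text
the job is handed in; nothing more can be done
None
```

I swung the flip stop fully down and slid the batten flush along the fence until its end butted against the stop. I then raised the hand clear and handed the job in at about 17.6 s. No verdict was reported.

- **Stop:** I pushed it over from behind with the closed fingertips, then pressed it down. The press met firm resistance (36 N) with the fingertip at 82.7 mm, against a nominal height of 83 mm. The later pictures show the arm down.
- **Fence:** I pushed the batten twice with the open fingers, and it seated at the same point both times. In the last picture it is parallel to the fence within about 0.0015 rad. The apparent gap is about 1 mm, which is below the 2 mm calibration accuracy.
- **End:** I pushed it against the foot twice, at 5–7 N, and it stopped at the same spot within 0.1 mm. In the pictures, the end measured 111.3–113.6 mm along the fence and the stop face 113–114 mm. That is within about 2 mm, with the pixel picks uncertain by about 1.5 mm, so I relied on the contact pushes for this.
- **Other objects:** The carriage looked unmoved within measuring accuracy, and the tin looked undisturbed in the scene view. I did not measure the bystanders' positions afterwards. The only contacts I intended were with the stop and the batten.

One check disagreed with my estimate: contact at the batten's right end came about 5 mm later than I calculated, because the finger tips taper. I went by the force reading there instead.

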